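# Close up the reception desk organiser

## Task

Close up the white desk organiser on the counter: push both of its open drawers fully home, and fold its raised lid down flat onto the box. Push with the fingertips from the outside only (never grip a drawer front or the lid, or reach inside them), do not slam anything, and do not open anything farther. Leave the stapler, stamp, pen cup and ink tin where they are.

Things in the scene. Friction and masses are not known exactly. Their poses are not given: they have to be found in the camera images.
- organiser: White box-shaped organiser fixed to the counter, 150 mm deep (its x), 280 mm wide (its y), 80 mm tall without its lid. Origin: centre of its underside; x points from its front to its back, away from the robot (turned up to about 0.3 rad), z up. Lower 45 mm: two grey drawers side by side that slide out of the front (its -x side, which lies at organiser x = -75 mm). Above them one open-topped compartment, closed by the hinged lid.
- drawer_left (a joint): How far the left drawer (organiser +y) stands out of the front, in m: 0 is fully home, it starts 0.03 to 0.06 open, travel 0.09. Slides with about 1.5 N of friction and stays where it is left.
- drawer_right (a joint): The same for the right drawer (organiser -y).
- drawer_left_face (a point): Centre of the outer face of the left drawer's front panel, moving with the drawer. The panel is 128 mm wide, 38 mm tall (5 to 43 mm above the counter) and 12 mm thick, plain, without a handle (only a flat blank label). It is pushed along organiser +x; when home, the face is flush with the organiser's front. Axes as the organiser's.
- drawer_right_face (a point): The same point on the right drawer's front panel.
- lid (a joint): Opening angle of the lid in rad: 0 is flat shut on the box, 1.57 stands upright; it starts between 1.1 and 1.5, leaning a little towards the robot. The hinge is stiff: the lid stays where it is left, and about 2 N at its free edge moves it.
- lid_hinge (a point): Middle of the lid's hinge line, at the top back edge of the organiser (organiser x = +75 mm, 80 mm above the counter); the hinge line runs along organiser y. The lid is a plain flat board, 150 mm from hinge line to free edge, 280 mm wide, 8 mm thick; its inner face passes through the hinge line, so its outer face (on top when shut, towards the back when raised) lies 8 mm from it.
- lid_edge (a point): Middle of the lid's free edge, on its outer face; moves with the lid.
- lid_lining: Grey lining plate 3 mm thick on the inner face of the lid, 15 mm in from its edges. Not to be touched. Origin at the hinge line.
- drawer_left_inside: Inside of the left drawer: its grey floor and the rear 3 mm of its front panel. Not to be touched. Origin at the foot of the drawer's outer face, at counter level.
- drawer_right_inside: The same for the right drawer.
- ink_tin: Flat metal ink-pad tin 62 x 92 x 17 mm lying loose in the organiser's top compartment, whose floor is 49 mm above the counter. Stays there. Origin: centre of its underside.
- stapler: Black stapler 130 mm long (its x), 34 mm wide, 45 mm tall, standing beside the organiser. Origin: centre of its underside. Leave alone.
- stamp: Hand stamp: wooden block 30 x 55 x 18 mm with an upright black grip, 75 mm tall in all, beside the organiser. Origin: centre of its underside. Leave alone.
- pen_cup: Empty dark steel pen cup, 72 mm across, 95 mm tall, beside the organiser. Origin: centre of its underside. Leave alone.
Not all that is in view belongs to the job. Of the things that look like the ink_tin, the largest one is meant.

How it is judged:
By the outcome, as a careful person would: the job done as asked, in the order asked, and still so for the second after the job is handed in, with the robot touching nothing.
It also fails if it takes over 56 s, if anything falls off the work surface, if the arm or the gripper's body presses on something with over 40 N, if the wrist force passes 120 N, or if a joint passes its speed limit or range.

## Robot

A 6-joint arm with a two-finger parallel gripper is mounted at the origin on the work surface. World frame = base frame: x ahead of the robot, y to its left, z up, the work surface at z = 0. Lengths are in m, angles in rad, forces in N, time in s.
With the tool pointing down it reaches from about 0.35 to 0.975 m from the base axis. Payload 4.9 kg.
Tool frame: the origin (TCP) lies midway between the tips of the shut fingers; the grasp point (between the pads) lies 19 mm behind it; x points along the fingers, y is the direction in which the jaws open and shut, and the axes are right-handed (so a half turn about x gives the same grasp; the last joint's range is limited). The gripper opens to 85 mm and grips with 20 to 120 N. Pads are 22 mm wide; open, the fingers measure 114 mm over their backs; the gripper's body (76 mm by 85 mm) begins 54 mm behind the grasp point. The pads swing forward as they close: fully open they stand 13 mm farther back than shut.
Start: joints at [1.11, 0.053, 1.613, -0, 1.476, -0.119], TCP at [0.209, 0.589, 0.231] pointing down, gripper open.
Joint ranges: [-3.01, 3.01], [-1.01, 2.22], [0.06, 2.58], [-1.02, 4.17], [0.09, 2.62], [-3.14, 3.14]. Speed limits (rad/s): [2.57, 2.57, 3.14, 3.14, 3.14, 3.14].

## Interface

Orientations are given as a rotation vector (axis times angle).
In Python, from station import ctrl gives the robot as it stands.
- The arm moves only by the shell command python3 -m handwheel 'ROWS' [FORCE]. ROWS is JSON, a list of rows, each a list of 3 entries, a list of its own where there are three numbers: the finger opening in m, from 0 to 0.0854, then the shift along the tool's x, y, z in m, then the turn, a rotation vector about the tool's x, y, z in degrees. In form: [[claw, [dx, dy, dz], [ax, ay, az]], ...]. A call has 1 to 10 rows; each row shifts and turns the commanded pose from where the row before left it, along the tool's axes as they then stand; what a row does not reach is not made up. A row lasts 1/12 s, in which the tool goes at most 41.7 mm and 7.16 degrees, less where a joint would pass 70% of its speed; a pose out of reach is approached as far as the arm can. A call with a gripper value outside its range is refused whole. The fingers move at their own pace and stop on an object; FORCE is the grip in N (left out, the last holds). Time passes only in rows, so rows that do not move let the fingers close. It gives the time, the measured TCP pose, the force and the opening at its end, in the units of the state.
- ctrl.get_obs(): the state, without advancing time (a new reading comes with each control period).
- ctrl.get_image(name): name is "side" or "top" or "wrist"; returns the picture (400x640x3 uint8, red, green, blue); there is no depth.
- ctrl.camera_params(name): a dict with "vertical_fov" (degrees; the focal length in pixels is half the picture's height over the tangent of half this angle, whatever the lens; pixels are square), "cx", "cy" (the principal point, pixels), "rvec" (rotation vector, rad) and "tvec" (3), from world to camera coordinates, as OpenCV has them; the wrist camera has in their place "T_tool_cam" (4x4, takes a point from camera to tool coordinates, whose origin is the TCP and whose axes are the tool frame's). Camera axes: x right, y down, z forward; pixel columns grow to the right and rows downward; lengths in m; the calibration is good to about 2 mm. The wrist camera is an equidistant fisheye: a pixel r from the principal point sees the ray r / f radians off the axis. A picture is of the moment at which its call begins: read the wrist's pose just before it. camera_params takes no time and is no camera call.
- ctrl.finish_job(): hands the job in, once; it reports no verdict.
Trained networks look in the newest picture that a camera, given by its name, has taken for a name from the list of things; names that differ only in an ending like _2 or _b are one class to them, and where a whole thing is asked for, a point or a joint stands for the part that bears it (a point fixed in the world has none). Each returns a list of dicts, best first, with "score" (0 to 1); they miss things now and then, are a little off and sometimes report something else, mostly with a low value. They report only what shows in the picture. A call takes as long as a camera call. They do not tell look-alikes from the thing itself.
- ctrl.look_for(thing, camera): "box" ([centre column, centre row, width, height] in pixels, round what is visible of it).
- ctrl.silhouettes(thing, camera): "mask" (400x640 bool, what is visible of it) and "box" ([centre column, centre row, width, height] in pixels, round what is visible of it).
- ctrl.tip_of(thing, camera): "centre" ([row, column] in pixels: a listed point, or the origin of a listed thing).
The state is a dict: "t": time; "q": joint angles; "dq": joint speeds; "effort": joint torques, N m; "tool_pos": TCP position; "tool_rot": TCP orientation; "contact_force": force on the tool from outside, world axes, zero at the start; "wrist_torque": the same for the moment, N m; "opening": finger opening in m.
Only numpy, scipy, OpenCV 4.12 (cv2) and the standard library are available. Lean on these libraries where they do the work, as an engineer would, in place of code of your own. Each camera call takes 0.05 s, during which the arm holds its last target.

## Working session

There is one attempt and no reset: what is moved stays moved. The work goes in short steps, Python scripts to look and compute and a shell command to move; the robot and the scene stay as the last step left them, time stands still between calls to the robot, and variables do not carry over. Pictures are saved under pics/ and viewed, and the job is handed in when it is done.

```bash
ls; mkdir -p pics
cat > h.py <<'E'
from station import ctrl
import numpy as np, cv2
from scipy.spatial.transform import Rotation as R
def cam(n):
    p=ctrl.camera_params(n); f=200/np.tan(np.radians(p["vertical_fov"])/2)
    return p,f
def proj(n,P):
    p,f=cam(n); P=np.atleast_2d(P)
    c=P@R.from_rotvec(p["rvec"]).as_matrix().T+np.array(p["tvec"])
    return np.c_[f*c[:,0]/c[:,2]+p["cx"],f*c[:,1]/c[:,2]+p["cy"]]
def onplane(n,uv,z):
    p,f=cam(n); M=R.from_rotvec(p["rvec"]).as_matrix(); o=-M.T@np.array(p["tvec"])
    d=M.T@np.array([(uv[0]-p["cx"])/f,(uv[1]-p["cy"])/f,1]); return o+d*(z-o[2])/d[2]
def save(n,name):
    im=ctrl.get_image(n); cv2.imwrite(f"pics/{name}.png",im[:,:,::-1]); return im
E
python3 - <<'E'
from h import *
o=ctrl.get_obs(); print(o)
for n in("side","top","wrist"):
    save(n,n+"0"); print(n,ctrl.camera_params(n))
for n in("side","top"):
    for t in("drawer_left_face","drawer_right_face","lid_hinge","lid_edge","ink_tin","stapler","stamp","pen_cup","organiser"):
        print(n,t,[(np.round(d["centre"][::-1]),round(d["score"],2)) for d in ctrl.tip_of(t,n)[:3]])
E
```

```text
pics
{'t': 0.0, 'q': array([ 1.11001837e+00,  5.33432374e-02,  1.61426251e+00, -2.39631574e-05,
        1.47600862e+00, -1.18983154e-01]), 'dq': array([-1.61077497e-03, -2.47753257e-05,  7.23966866e-04, -5.62419720e-04,
       -4.97937797e-04, -2.52711897e-04]), 'effort': array([-1.71230590e-04, -3.93691134e+01, -3.70174062e+01, -2.07357944e-04,
        7.12971363e-03, -7.77281429e-06]), 'tool_pos': array([0.20920834, 0.58829546, 0.23009028]), 'tool_rot': array([ 0.26669407,  1.55466077, -0.26976043]), 'contact_force': array([-0.43009429,  0.87106508,  0.16556544]), 'wrist_torque': array([ 0.03844202, -0.02136161, -0.01578523]), 'opening': 0.08557250988262369}
side {'vertical_fov': 57.304365571962485, 'cx': 314.62091892688414, 'cy': 205.11313178870338, 'rvec': array([ 2.17425287, -0.68979734,  0.33642331]), 'tvec': array([-0.46240806,  0.32342261,  0.5430034 ])}
top {'vertical_fov': 55.71299685907452, 'cx': 323.7365279269109, 'cy': 204.1846444658115, 'rvec': array([ 2.1575444 , -2.15563099,  0.18772131]), 'tvec': array([0.03089161, 0.60943996, 0.84113266])}
wrist {'vertical_fov': 65.
[... 617 characters left out ...]
ide ink_tin []
side stapler [(array([448., 319.]), 0.59)]
side stamp [(array([279., 203.]), 0.87)]
side pen_cup [(array([407., 391.]), 0.93)]
side organiser [(array([346., 266.]), 0.97)]
top drawer_left_face [(array([336., 266.]), 0.64)]
top drawer_right_face [(array([395., 255.]), 0.68)]
top lid_hinge [(array([358., 178.]), 0.93)]
top lid_edge [(array([368., 184.]), 0.79)]
top ink_tin [(array([348., 208.]), 0.94), (array([295., 134.]), 0.87)]
top stapler [(array([439., 180.]), 0.7), (array([368., 184.]), 0.64)]
top stamp [(array([339., 272.]), 0.69), (array([253., 213.]), 0.67), (array([398., 255.]), 0.39)]
top pen_cup [(array([464., 240.]), 0.9)]
top organiser [(array([355., 210.]), 0.63)]
```

View pics/side0.png

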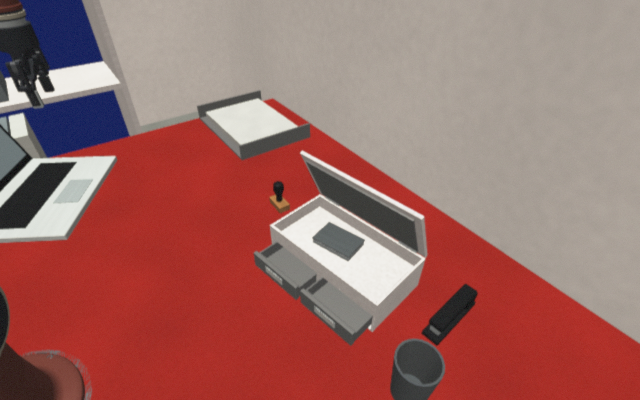

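View pics/top0.png

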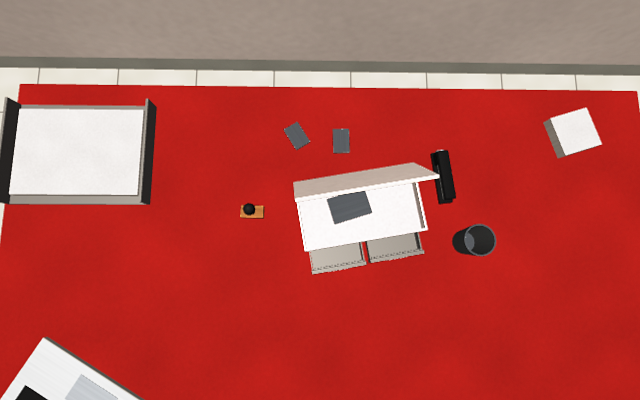

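View pics/wrist0.png

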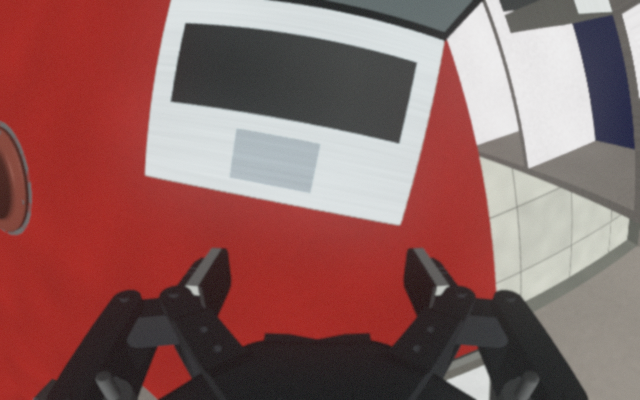

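Top view: organiser in the centre (~(358,215)), with the lid raised at the back. Both drawers are out at (338,257) and (395,247). The ink tin is inside at (348,208), two smaller look-alike tins are at (297,134) and (341,140), stapler (442,177), cup (474,240), stamp (251,211). There is a laptop under the arm. Next I'll zoom in for corner points.

Run:
```python
import cv2
a=cv2.imread("pics/side0.png")[140:350,240:440]; cv2.imwrite("pics/cs.png",cv2.resize(a,None,fx=2.8,fy=2.8,interpolation=cv2.INTER_CUBIC))
a=cv2.imread("pics/top0.png")[150:285,280:450]; cv2.imwrite("pics/ct.png",cv2.resize(a,None,fx=4.4,fy=4.4,interpolation=cv2.INTER_CUBIC))
```

```text
(no output)
```

View pics/cs.png

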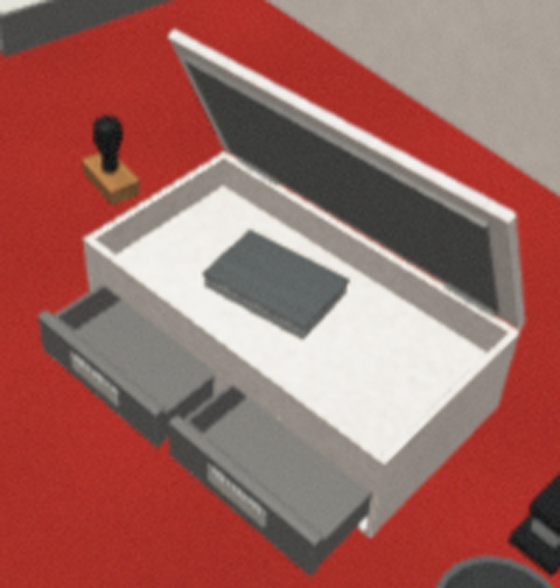

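View pics/ct.png

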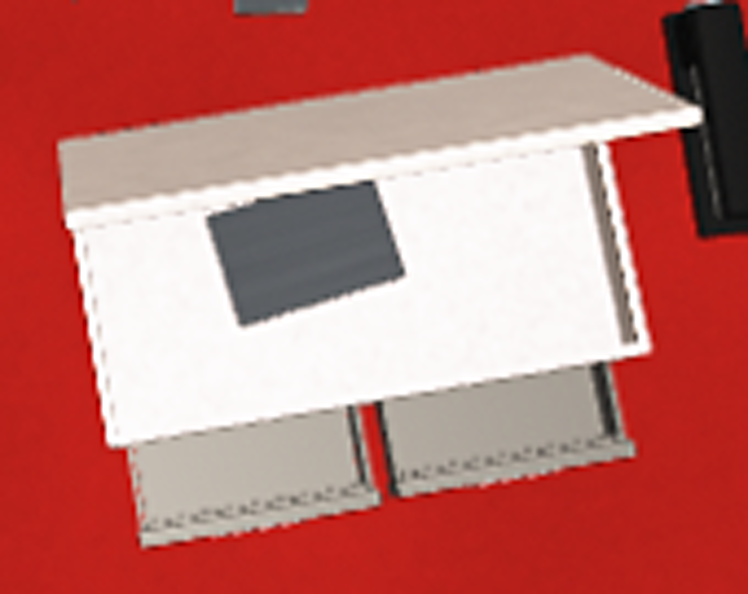

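```bash
cat > fit.py <<'E'
from h import *
from scipy.optimize import least_squares
S=lambda u,v:("side",240+u/2.8,140+v/2.8)
T=lambda u,v:("top",280+u/4.4,150+v/4.4)
def lid(r,h,y,a): # r from hinge, h outward normal
    return [.075-r*np.cos(a)+h*np.sin(a), y, .08+r*np.sin(a)+h*np.cos(a)]
def model(p):
    x,y,yaw,dl,dr,a,c=p; f=-.075
    L=[(S(88,238),[f,.14,.08]),(S(225,155),[.075,.14,.08]),(S(383,462),[f,-.14,.08]),(S(520,330),[.075,-.14,.08]),(S(368,533),[f,-.14,0]),
    (T(107,445),[f,.14,.08]),(T(650,350),[f,-.14,.08]),
    (S(42,318),[f-dl,c+.064,.043]),(S(160,440),[f-dl,c-.064,.005]),(S(172,425),[f-dr,-c+.064,.043]),(S(312,572),[f-dr,-c-.064,.005]),
    (T(140,545),[f-dl,c+.064,.043]),(T(380,502),[f-dl,c-.064,.043]),(T(395,495),[f-dr,-c+.064,.043]),(T(635,455),[f-dr,-c-.064,.043]),
    (T(66,212),lid(.15,.008,.14,a)),(T(700,105),lid(.15,.008,-.14,a)),(T(75,228),lid(.15,0,.14,a)),
    (S(180,30),lid(.15,.008,.14,a)),(S(515,213),lid(.15,.008,-.14,a))]
    M=R.from_euler("z",yaw).as_matrix()
    out=[]
    for (n,u,v),P in L: out.append(proj(n,M@np.array(P)+[x,y,0])[0]-[u,v])
    return np.array(out)
r=least_squares(lambda p:model(p).ravel(),[.6,0,.1,.04,.04,1.3,.07],loss="soft_l1")
print(np.round(r.x,4)); print(np.round(model(r.x),1).tolist())
x,y,yaw,dl,dr,a,c=r.x
M=R.from_euler("z",yaw).as_matrix(); W=lambda P:M@np.array(P)+[x,y,0]
for n,P in dict(L=[-.075-dl,c,.024],R=[-.075-dr,-c,.024],edge=lid(.15,.008,0,a),hinge=[.075,0,.08]).items(): print(n,W(P).round(3), [proj(k,W(P)).round(0)[0].tolist() for k in("side","top")])
for t,z in(("pen_cup",0),("stapler",0),("stamp",0),("ink_tin",.049)):
  for n in("side","top"):
    ctrl.get_image(n)
    for d in ctrl.tip_of(t,n)[:3]: print(t,n,round(d["score"],2),onplane(n,d["centre"][::-1],z).round(3))
E
python3 fit.py
```

```text
[ 0.6008 -0.0519  0.1692  0.0525  0.0508  1.1353  0.0688]
[[-1.8, -0.5], [-0.7, -1.6], [-0.1, -0.1], [-0.7, 0.1], [0.2, 0.9], [0.8, -1.7], [0.8, -1.4], [-1.6, -2.1], [-1.1, 2.2], [-1.7, -2.3], [-0.9, 1.3], [0.6, -1.7], [0.9, -1.6], [1.4, -1.4], [0.9, -1.8], [0.3, -0.7], [1.0, -0.2], [-1.0, -0.3], [-3.1, -0.3], [-0.5, 0.3]]
L [ 0.464 -0.006  0.024] [[274.0, 275.0], [339.0, 267.0]]
R [ 0.488 -0.141  0.024] [[324.0, 317.0], [397.0, 256.0]]
edge [ 0.619 -0.049  0.219] [[355.0, 180.0], [368.0, 185.0]]
hinge [ 0.675 -0.039  0.08 ] [[367.0, 223.0], [355.0, 174.0]]
pen_cup side 0.8 [ 0.53  -0.313  0.   ]
pen_cup side 0.45 [0.596 0.209 0.   ]
pen_cup top 0.89 [ 0.525 -0.312  0.   ]
stapler side 0.79 [ 0.681 -0.266  0.   ]
stapler top 0.73 [ 0.676 -0.257  0.   ]
stamp side 0.61 [0.594 0.209 0.   ]
stamp top 0.7 [0.598 0.201 0.   ]
ink_tin side 0.97 [ 0.609 -0.027  0.049]
ink_tin top 0.74 [0.78  0.099 0.049]
ink_tin top 0.72 [ 0.603 -0.027  0.049]
ink_tin top 0.56 [ 0.76  -0.005  0.049]
```

```bash
cat >> h.py <<'E'
x0,y0,yaw,dl,dr,la,dc=0.6008,-0.0519,0.1692,0.0525,0.0508,1.1353,0.0688
M0=R.from_euler("z",yaw).as_matrix()
def W(P): return M0@np.array(P)+[x0,y0,0]
def toorg(P): return M0.T@(np.array(P)-[x0,y0,0])
def st():
    o=ctrl.get_obs(); Rm=R.from_rotvec(o["tool_rot"]).as_matrix()
    print("t",round(o["t"],2),"pos",o["tool_pos"].round(4),"org",toorg(o["tool_pos"]).round(4),"F",o["contact_force"].round(1),"open",round(o["opening"],4),"q",o["q"].round(2))
    print("tool axes (cols) in org frame\n",(M0.T@Rm).round(3)); return o,Rm
def togo(P,tilt):
    "org-frame target; tilt deg from down toward +x"
    o,Rm=st(); s,c=np.sin(np.radians(tilt)),np.cos(np.radians(tilt))
    X=np.array([s,0,-c]); Z=np.array([c,0,s]); Y=np.cross(Z,X)
    T=M0@np.c_[X,Y,Z]
    print("turn(tool,deg)",np.degrees(R.from_matrix(Rm.T@T).as_rotvec()).round(2))
    d=W(P)-o["tool_pos"]; print("shift now-axes mm",(Rm.T@d*1000).round(1),"after-turn axes mm",(T.T@d*1000).round(1))
E
python3 - <<'E'
from h import *
togo([-.075-dl-.07,dc,.09],30)
print(W([-.075-dl-.07,dc,.09]))
E
```

```text
t 1.85 pos [0.2095 0.5888 0.2313] org [-0.2778  0.6975  0.2313] F [-0.4  0.5  0.4] open 0.0856 q [ 1.11  0.05  1.61  0.    1.48 -0.12]
tool axes (cols) in org frame
 [[-0.     0.489  0.872]
 [-0.     0.872 -0.489]
 [-1.    -0.    -0.   ]]
turn(tool,deg) [-28.6  -29.34   7.66]
shift now-axes mm [ 141.3 -509.1  377.5] after-turn axes mm [ 162.5 -628.7   -1.1]
[ 0.39453484 -0.01734026  0.09      ]
```

```bash
python3 -m handwheel '[[0,[0,0,0],[-5.85,0,0]],[0,[0,0,0],[-5.85,0,0]],[0,[0,0,0],[-5.85,0,0]],[0,[0,0,0],[-5.85,0,0]],[0,[0,0,0],[-5.85,0,0]],[0,[0,-20,10],[0,0,0]]]' 20 | head -5; python3 -c "
from h import *
togo([-.175,dc,.09],15)"
```

```text
t: 2.35
tool_pos: [0.2314, 0.5581, 0.2311]
tool_rot: [-0.138, 1.568, 0.142]
contact_force: [0.7, -0.9, 0.2]
opening: 0.0122
t 2.35 pos [0.2314 0.5581 0.2311] org [-0.2614  0.6635  0.2311] F [ 0.7 -0.9  0.2] open 0.0122 q [ 1.05  0.    1.66  0.    1.47 -0.7 ]
tool axes (cols) in org frame
 [[-0.001 -0.009  1.   ]
 [ 0.002  1.     0.009]
 [-1.     0.002 -0.001]]
turn(tool,deg) [  0.48 -15.07  -0.21]
shift now-axes mm [ 139.5 -595.8   81.4] after-turn axes mm [ 158.7 -594.7   46.9]
```

Note to self: shifts are in metres (that row was clipped, harmless). Now across at height.

```bash
python3 -m handwheel '[[0,[0,-0.038,0.01],[0,0,0]],[0,[0,-0.038,0.01],[0,0,0]],[0,[0,-0.038,0.01],[0,0,0]],[0,[0,-0.038,0.01],[0,0,0]],[0,[0,-0.038,0.01],[0,0,0]],[0,[0,-0.038,0.01],[0,0,0]],[0,[0,-0.038,0.01],[0,0,0]],[0,[0,-0.038,0.01],[0,0,0]],[0,[0,-0.038,0],[0,0,0]],[0,[0,-0.038,0],[0,0,0]]]'; python3 -m handwheel '[[0,[0,-0.035,0],[0,-5,0]],[0,[0,-0.035,0],[0,-5,0]],[0,[0,-0.035,0],[0,-5,0]],[0,[0,-0.035,0],[0,0,0]],[0,[0,-0.035,0],[0,0,0]],[0,[0,0,0],[0,0,0]]]'; python3 -c "
from h import *
togo([-.175,dc,.09],15)"
```

```text
t: 3.18
tool_pos: [0.377, 0.1923, 0.2315]
tool_rot: [-0.133, 1.566, 0.133]
contact_force: [0.6, -0.2, -0.2]
opening: -0.0003
t: 3.68
tool_pos: [0.4064, 0.0158, 0.2317]
tool_rot: [-0.106, 1.304, 0.133]
contact_force: [0.7, -0.1, -0.4]
opening: 0.0001
t 3.68 pos [0.4064 0.0158 0.2317] org [-0.1802  0.0994  0.2317] F [ 0.7 -0.1 -0.4] open 0.0001 q [-0.21 -0.75  2.24  0.09  1.4  -1.94]
tool axes (cols) in org frame
 [[ 0.26   0.011  0.966]
 [-0.006  1.    -0.01 ]
 [-0.966 -0.003  0.26 ]]
turn(tool,deg) [-0.56  0.08  0.33]
shift now-axes mm [138.4 -30.1 -31.5] after-turn axes mm [138.3 -30.6 -31.6]
```

```bash
python3 -m handwheel '[[0,[0.028,-0.0043,-0.0069],[0,0,0]],[0,[0.028,-0.0043,-0.0069],[0,0,0]],[0,[0.028,-0.0043,-0.0069],[0,0,0]],[0,[0.028,-0.0043,-0.0069],[0,0,0]],[0,[0.028,-0.0043,-0.0069],[0,0,0]],[0,[0,0,0],[0,0,0]],[0,[0,0,0],[0,0,0]]]'; python3 -c "
from h import *
togo([-.15,dc,.027],15)
save('wrist','w1');save('side','s1')"
```

```text
t: 4.27
tool_pos: [0.4114, 0.0016, 0.0858]
tool_rot: [-0.109, 1.31, 0.145]
contact_force: [-0.6, 0.5, -0.7]
opening: 0.0001
t 4.27 pos [0.4114 0.0016 0.0858] org [-0.1777  0.0846  0.0858] F [-0.6  0.5 -0.7] open 0.0001 q [-0.25 -0.59  2.4   0.12  1.1  -2.03]
tool axes (cols) in org frame
 [[ 0.255  0.     0.967]
 [ 0.002  1.    -0.001]
 [-0.967  0.002  0.255]]
turn(tool,deg) [-0.05 -0.21 -0.1 ]
shift now-axes mm [ 63.9 -15.9  11.8] after-turn axes mm [ 63.9 -15.8  11.5]
```

View pics/w1.png

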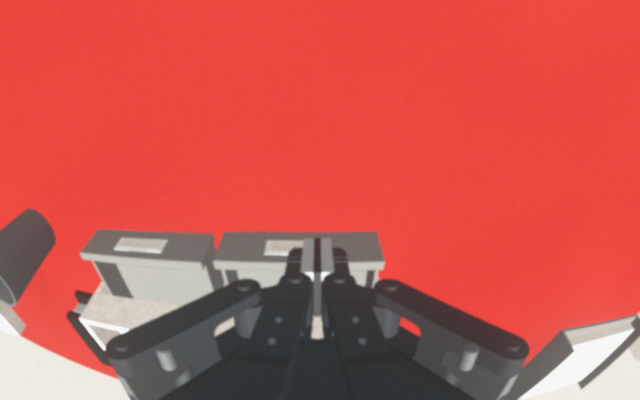

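View pics/s1.png

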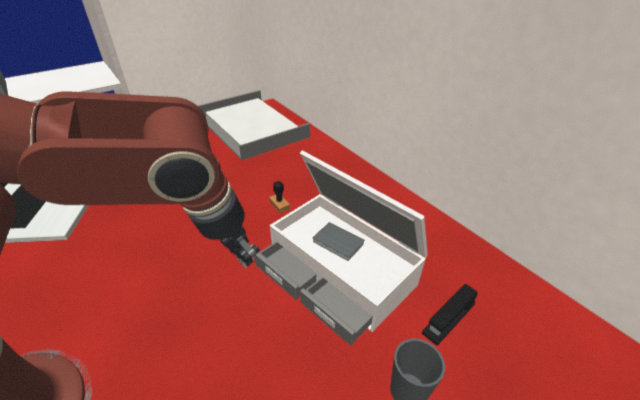

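```bash
python3 -m handwheel '[[0,[0.019,-0.0053,-0.005],[0,0,0]],[0,[0.019,-0.0053,-0.005],[0,0,0]],[0,[0.019,-0.0053,-0.005],[0,0,0]],[0,[0,0,0],[0,0,0]]]'; python3 -c "
from h import *
togo([-.15,dc,.027],15)"
```

```text
t: 4.7
tool_pos: [0.4148, -0.0147, 0.0272]
tool_rot: [-0.109, 1.308, 0.144]
contact_force: [-0.5, -0.2, -0.5]
opening: -0.0
t 4.7 pos [ 0.4148 -0.0147  0.0272] org [-0.1771  0.068   0.0272] F [-0.5 -0.2 -0.5] open -0.0 q [-0.29 -0.46  2.42  0.14  0.95 -2.1 ]
tool axes (cols) in org frame
 [[ 0.256  0.001  0.967]
 [ 0.001  1.    -0.001]
 [-0.967  0.001  0.256]]
turn(tool,deg) [-0.06 -0.15 -0.05]
shift now-axes mm [ 7.1  0.8 26.1] after-turn axes mm [ 7.2  0.8 26.1]
```

```bash
python3 -m handwheel '[[0,[0.002,0,0.0077],[0,0,0]],[0,[0.002,0,0.0077],[0,0,0]],[0,[0.002,0,0.0077],[0,0,0]],[0,[0.001,0,0.0039],[0,0,0]],[0,[0.001,0,0.0039],[0,0,0]],[0,[0.001,0,0.0039],[0,0,0]],[0,[0.001,0,0.0039],[0,0,0]],[0,[0,0,0],[0,0,0]]]'; python3 -c "
from h import *
st();save('top','t2'); save('wrist','w2')"
```

```text
t: 5.37
tool_pos: [0.4557, -0.008, 0.0292]
tool_rot: [-0.111, 1.305, 0.144]
contact_force: [-0.2, -0.6, -0.2]
opening: 0.0
t 5.37 pos [ 0.4557 -0.008   0.0292] org [-0.1356  0.0677  0.0292] F [-0.2 -0.6 -0.2] open 0.0 q [-0.25 -0.32  2.33  0.13  0.9  -2.06]
tool axes (cols) in org frame
 [[ 0.26   0.     0.966]
 [-0.     1.    -0.   ]
 [-0.966 -0.     0.26 ]]
```

View pics/w2.png

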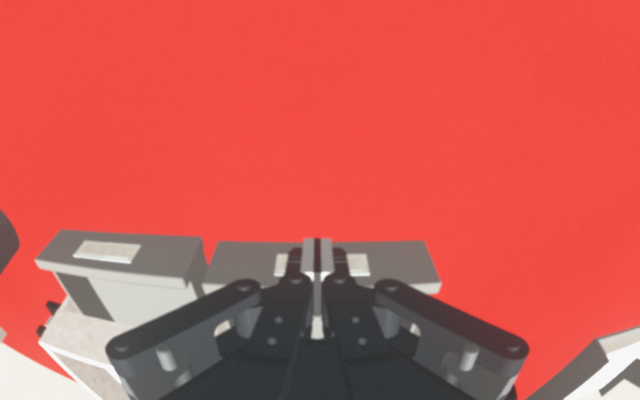

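Fingertips at (317,240) centred on the left front's label. Pushing now.

```bash
python3 -m handwheel '[[0,[0.0013,0,0.0039],[0,0,0]],[0,[0.0013,0,0.0039],[0,0,0]],[0,[0.0013,0,0.0039],[0,0,0]],[0,[0.0013,0,0.0039],[0,0,0]],[0,[0.0013,0,0.0039],[0,0,0]],[0,[0,0,0],[0,0,0]]]'; python3 -c "
from h import *
st();save('top','t3'); save('side','s3')
a=cv2.imread('pics/side0.png')
a=np.hstack([cv2.imread('pics/s3.png')[180:350,220:440],cv2.imread('pics/t3.png')[140:310,270:490]]);cv2.imwrite('pics/c3.png',cv2.resize(a,None,fx=1.8,fy=1.8))"
```

```text
t: 5.97
tool_pos: [0.476, -0.0046, 0.0274]
tool_rot: [-0.111, 1.305, 0.144]
contact_force: [0.1, 0.7, 0.2]
opening: 0.0
t 5.97 pos [ 0.476  -0.0046  0.0274] org [-0.115   0.0676  0.0274] F [0.1 0.7 0.2] open 0.0 q [-0.23 -0.26  2.28  0.13  0.88 -2.04]
tool axes (cols) in org frame
 [[ 0.259  0.     0.966]
 [-0.     1.    -0.   ]
 [-0.966 -0.     0.259]]
```

View pics/c3.png

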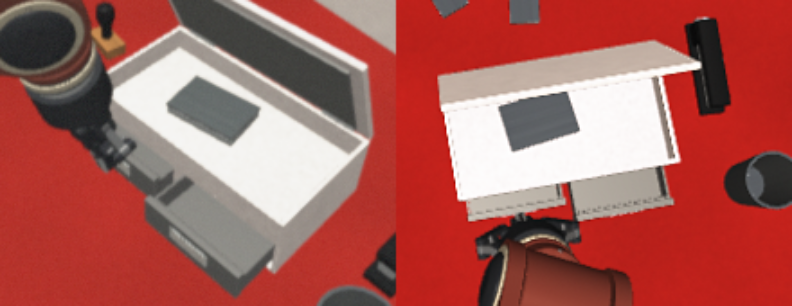

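Left drawer is moving in, the tool is clear of the lid. Continuing.

```bash
python3 -m handwheel '[[0,[0.0011,0,0.0039],[0,0,0]],[0,[0.0011,0,0.0039],[0,0,0]],[0,[0.0011,0,0.0039],[0,0,0]],[0,[0.0008,0,0.0029],[0,0,0]],[0,[0.0008,0,0.0029],[0,0,0]]]';python3 -m handwheel '[[0,[0.0005,0,0.0019],[0,0,0]]]';python3 -m handwheel '[[0,[0.0005,0,0.0019],[0,0,0]]]'; python3 -m handwheel '[[0,[0.0005,0,0.0014],[0,0,0]]]';python3 -c "
from h import *
st();"
```

```text
t: 6.48
tool_pos: [0.4933, -0.0015, 0.027]
tool_rot: [-0.11, 1.306, 0.144]
contact_force: [-2.0, -0.6, 0.8]
opening: -0.0001
t: 6.57
tool_pos: [0.4953, -0.0011, 0.027]
tool_rot: [-0.11, 1.306, 0.144]
contact_force: [-2.1, 0.1, 0.2]
opening: 0.0
t: 6.65
tool_pos: [0.4971, -0.0008, 0.027]
tool_rot: [-0.11, 1.306, 0.144]
contact_force: [-1.0, -0.3, 0.3]
opening: -0.0001
t: 6.73
tool_pos: [0.4986, -0.0006, 0.027]
tool_rot: [-0.11, 1.306, 0.144]
contact_force: [-2.3, 0.3, 0.4]
opening: 0.0001
t 6.73 pos [ 0.4986 -0.0006  0.027 ] org [-0.0921  0.0678  0.027 ] F [-2.3  0.3  0.4] open 0.0001 q [-0.2  -0.19  2.23  0.12  0.86 -2.01]
tool axes (cols) in org frame
 [[ 0.259  0.     0.966]
 [ 0.     1.    -0.   ]
 [-0.966  0.     0.259]]
```

Steady 2 N sliding. Small steps until the stop.

```bash
python3 -m handwheel '[[0,[0.0004,0,0.0014],[0,0,0]]]' | sed -n '2p;4p';python3 -m handwheel '[[0,[0.0004,0,0.0014],[0,0,0]]]'| sed -n '2p;4p'; python3 -m handwheel '[[0,[0.0003,0,0.001],[0,0,0]]]'| sed -n '2p;4p';python3 -m handwheel '[[0,[0.0003,0,0.001],[0,0,0]]]'| sed -n '2p;4p'
python3 -c "
from h import *
st();save('side','s4')
save('top','t4')
a=np.hstack([cv2.imread('pics/s4.png')[180:350,220:440],cv2.imread('pics/t4.png')[140:310,270:490]]);cv2.imwrite('pics/c4.png',cv2.resize(a,None,fx=1.8,fy=1.8))"
```

```text
tool_pos: [0.5, -0.0003, 0.027]
contact_force: [-1.5, -0.1, -0.6]
tool_pos: [0.5014, -0.0001, 0.0269]
contact_force: [-2.1, 1.1, 0.5]
tool_pos: [0.5025, 0.0001, 0.027]
contact_force: [-1.3, 0.5, 0.4]
tool_pos: [0.5035, 0.0002, 0.0269]
contact_force: [-2.2, 1.0, 0.9]
t 7.07 pos [5.035e-01 2.000e-04 2.690e-02] org [-0.0872  0.0678  0.0269] F [-2.2  1.   0.9] open -0.0 q [-0.2  -0.18  2.22  0.12  0.86 -2.01]
tool axes (cols) in org frame
 [[ 0.259  0.     0.966]
 [-0.     1.    -0.001]
 [-0.966  0.     0.259]]
```

View pics/c4.png

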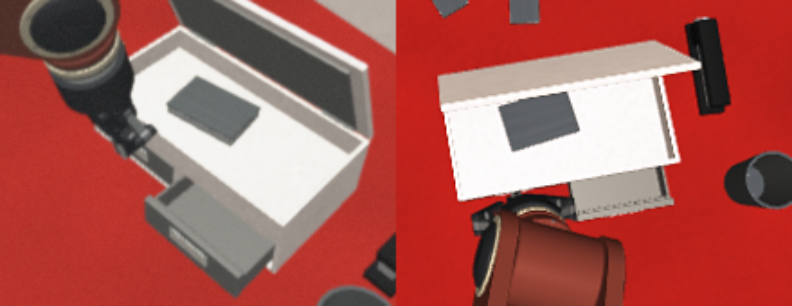

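Almost home; a few more.

```bash
for i in 1; do python3 -m handwheel '[[0,[0.0003,0,0.001],[0,0,0]]]' | sed -n '2p;4p';python3 -m handwheel '[[0,[0.0003,0,0.001],[0,0,0]]]'| sed -n '2p;4p'; python3 -m handwheel '[[0,[0.0003,0,0.001],[0,0,0]]]'| sed -n '2p;4p';python3 -m handwheel '[[0,[0.0003,0,0.001],[0,0,0]]]'| sed -n '2p;4p'; done
```

```text
tool_pos: [0.504, 0.0002, 0.0268]
contact_force: [-8.3, -0.8, 6.6]
tool_pos: [0.5042, 0.0003, 0.0267]
contact_force: [-16.1, -2.2, 12.8]
tool_pos: [0.5043, 0.0003, 0.0266]
contact_force: [-21.5, -3.5, 18.5]
tool_pos: [0.5044, 0.0003, 0.0265]
contact_force: [-28.5, -4.6, 25.5]
```

The force rose at the stop (TCP org x −0.0865), so the left drawer is home. Backing off and moving across to the right drawer.

```bash
python3 -m handwheel '[[0,[-0.002,0,-0.008],[0,0,0]],[0,[-0.0052,0,-0.02],[0,0,0]],[0,[-0.0075,0,-0.029],[0,0,0]],[0,[-0.0075,0,-0.029],[0,0,0]],[0,[0,-0.035,0],[0,0,0]],[0,[0,-0.035,0],[0,0,0]],[0,[0,-0.035,0],[0,0,0]],[0,[0,-0.032,0],[0,0,0]],[0,[0,0,0],[0,0,0]]]';python3 -c "
from h import *
togo([-.14,-dc,.027],15)
save('wrist','w5');save('side','s5')"
```

```text
t: 8.25
tool_pos: [0.4452, -0.155, 0.0283]
tool_rot: [-0.111, 1.301, 0.136]
contact_force: [0.1, 0.2, -0.3]
opening: -0.0001
t 8.25 pos [ 0.4452 -0.155   0.0283] org [-0.1707 -0.0754  0.0283] F [ 0.1  0.2 -0.3] open -0.0001 q [-0.6  -0.25  2.27  0.22  0.93 -2.45]
tool axes (cols) in org frame
 [[ 0.263  0.006  0.965]
 [-0.007  1.    -0.004]
 [-0.965 -0.006  0.263]]
turn(tool,deg) [-0.25  0.23  0.4 ]
shift now-axes mm [ 9.3  6.8 29.3] after-turn axes mm [ 9.2  6.6 29.3]
```

View pics/w5.png

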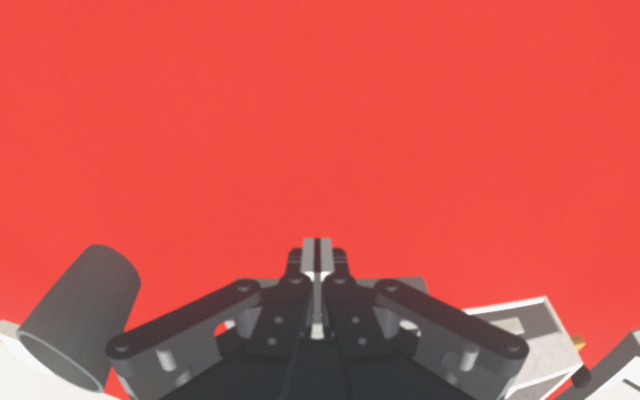

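View pics/s5.png

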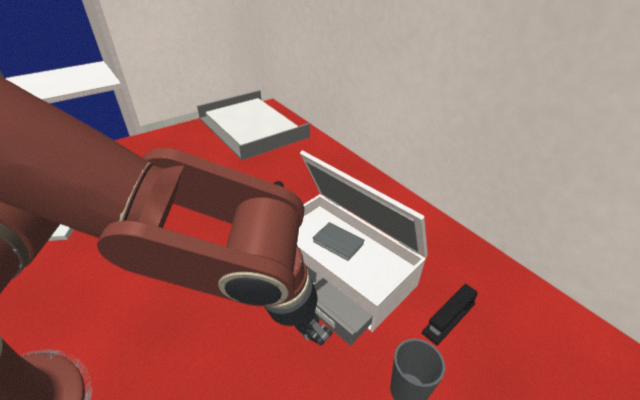

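Tool stands in front of the right drawer (wrist: panel edge behind fingertips at (317,240)); cup at (85,310) is well to the side.

```bash
python3 -m handwheel '[[0,[0.0024,0.0022,0.0077],[0,0,0]],[0,[0.0024,0.0022,0.0077],[0,0,0]],[0,[0.0024,0.0022,0.0077],[0,0,0]],[0,[0.0012,0,0.0039],[0,0,0]],[0,[0.0012,0,0.0039],[0,0,0]],[0,[0.0012,0,0.0039],[0,0,0]],[0,[0.0012,0,0.0039],[0,0,0]],[0,[0.0012,0,0.0039],[0,0,0]],[0,[0.0012,0,0.0039],[0,0,0]]]';python3 -c "
from h import *
togo([-.092,-dc,.027],15)"
```

```text
t: 9.1
tool_pos: [0.4898, -0.1341, 0.0238]
tool_rot: [-0.11, 1.306, 0.144]
contact_force: [-1.8, 1.4, 0.8]
opening: 0.0002
t 9.1 pos [ 0.4898 -0.1341  0.0238] org [-0.1232 -0.0623  0.0238] F [-1.8  1.4  0.8] open 0.0002 q [-0.5  -0.14  2.19  0.21  0.9  -2.36]
tool axes (cols) in org frame
 [[ 0.258  0.     0.966]
 [ 0.001  1.    -0.   ]
 [-0.966  0.001  0.258]]
turn(tool,deg) [-0.03 -0.04 -0.03]
shift now-axes mm [ 5.  -6.4 31. ] after-turn axes mm [ 5.  -6.5 31. ]
```

```bash
python3 -m handwheel '[[0,[0.0008,0,0.0039],[0,0,0]],[0,[0.0008,0,0.0039],[0,0,0]],[0,[0.0008,0,0.0039],[0,0,0]],[0,[0.0008,0,0.0039],[0,0,0]],[0,[0.0008,0,0.0039],[0,0,0]],[0,[0.0008,0,0.0039],[0,0,0]],[0,[0.0006,0,0.0025],[0,0,0]],[0,[0.0005,0,0.002],[0,0,0]]]';python3 -m handwheel '[[0,[0.0003,0,0.0014],[0,0,0]]]' | sed -n '2p;4p';python3 -m handwheel '[[0,[0.0003,0,0.0014],[0,0,0]]]'| sed -n '2p;4p';python3 -c "
from h import *
togo([-.0868,-dc,.027],15)"
```

```text
t: 9.77
tool_pos: [0.5183, -0.1297, 0.0257]
tool_rot: [-0.111, 1.305, 0.144]
contact_force: [-1.7, -0.3, -1.0]
opening: -0.0
tool_pos: [0.5196, -0.1295, 0.0258]
contact_force: [-1.9, -0.4, -1.4]
tool_pos: [0.5209, -0.1293, 0.0258]
contact_force: [-1.7, -0.2, -1.6]
t 9.93 pos [ 0.5209 -0.1293  0.0258] org [-0.0918 -0.0628  0.0258] F [-1.7 -0.2 -1.6] open 0.0002 q [-0.46 -0.07  2.12  0.2   0.89 -2.31]
tool axes (cols) in org frame
 [[ 0.259  0.     0.966]
 [-0.     1.    -0.   ]
 [-0.966 -0.     0.259]]
turn(tool,deg) [-0.02  0.01  0.02]
shift now-axes mm [ 0.2 -6.   5.1] after-turn axes mm [ 0.2 -6.   5.1]
```

```bash
python3 -m handwheel '[[0,[0.0003,0,0.0013],[0,0,0]],[0,[0.0003,0,0.0013],[0,0,0]]]'| sed -n '2p;4p';python3 -m handwheel '[[0,[0.0003,0,0.001],[0,0,0]]]' | sed -n '2p;4p';python3 -m handwheel '[[0,[0.0003,0,0.001],[0,0,0]]]'| sed -n '2p;4p';python3 -m handwheel '[[0,[0.0003,0,0.001],[0,0,0]]]' | sed -n '2p;4p';python3 -m handwheel '[[0,[0.0003,0,0.001],[0,0,0]]]'| sed -n '2p;4p'
```

```text
tool_pos: [0.5234, -0.1288, 0.0259]
contact_force: [-1.4, -0.7, -1.4]
tool_pos: [0.5245, -0.1286, 0.0259]
contact_force: [-1.5, -0.1, -0.7]
tool_pos: [0.5255, -0.1284, 0.0259]
contact_force: [-1.3, 0.7, -1.3]
tool_pos: [0.5262, -0.1283, 0.0257]
contact_force: [-6.9, -1.7, 1.6]
tool_pos: [0.5264, -0.1282, 0.0257]
contact_force: [-13.7, -2.3, 8.4]
```

Right drawer is at its stop too (TCP org x −0.0865, the same as the left). Backing off, then straightening and rising.

```bash
python3 -m handwheel '[[0,[0.0002,0,0.0008],[0,0,0]],[0,[-0.002,0,-0.008],[0,0,0]],[0,[-0.0065,0,-0.025],[0,0,0]],[0,[-0.0065,0,-0.025],[0,0,0]],[0,[-0.03,0,0.008],[0,0,0]],[0,[-0.03,0,0.008],[0,5,0]],[0,[-0.03,0,0],[0,5,0]],[0,[-0.03,0,0],[0,5,0]],[0,[0,0,0],[0,0,0]]]';python3 -c "
from h import *
togo([.08,0,.28],0)
save('side','s6');save('top','t6')
a=np.hstack([cv2.imread('pics/s6.png')[150:350,220:440],cv2.imread('pics/t6.png')[120:320,270:490]]);cv2.imwrite('pics/c6.png',cv2.resize(a,None,fx=1.8,fy=1.8))"
```

```text
t: 11.18
tool_pos: [0.4673, -0.1411, 0.1556]
tool_rot: [-0.139, 1.555, 0.127]
contact_force: [1.4, -0.6, 1.1]
opening: 0.0004
t 11.18 pos [ 0.4673 -0.1411  0.1556] org [-0.1466 -0.0655  0.1556] F [ 1.4 -0.6  1.1] open 0.0004 q [-0.45 -0.23  2.01 -0.    1.35 -2.19]
tool axes (cols) in org frame
 [[ 0.011 -0.001  1.   ]
 [-0.009  1.     0.001]
 [-1.    -0.009  0.011]]
turn(tool,deg) [0.03 0.65 0.49]
shift now-axes mm [-122.3   64.3  228. ] after-turn axes mm [-124.4   65.5  226.6]
```

View pics/c6.png

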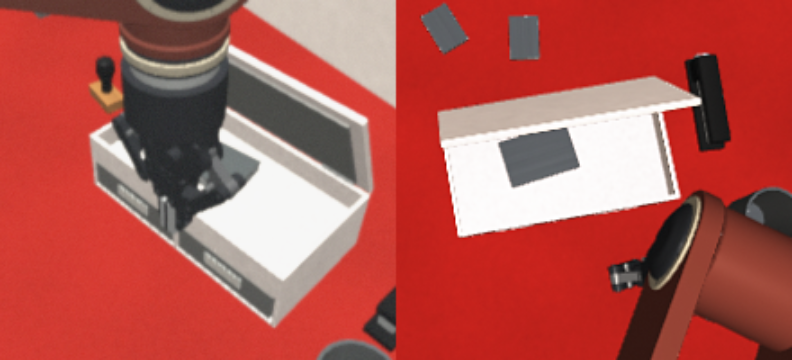

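Both drawers look flush in the side view ((125,195) and (225,270) in the crop). Now up, then over the lid.

```bash
python3 -m handwheel '[[0,[-0.034,0.016,0],[0,0,0]],[0,[-0.034,0.016,0],[0,0,0]],[0,[-0.034,0.016,0],[0,0,0]],[0,[-0.034,0.016,0],[0,0,0]],[0,[0,0,0],[0,0,0]]]';python3 -c "
from h import *
togo([.08,0,.28],0)"
```

```text
t: 11.7
tool_pos: [0.4526, -0.075, 0.2893]
tool_rot: [-0.136, 1.555, 0.132]
contact_force: [0.6, -0.9, 0.9]
opening: -0.0001
t 11.7 pos [ 0.4526 -0.075   0.2893] org [-0.1499  0.0021  0.2893] F [ 0.6 -0.9  0.9] open -0.0001 q [-0.33 -0.4   1.91  0.    1.61 -2.07]
tool axes (cols) in org frame
 [[ 0.011 -0.002  1.   ]
 [-0.004  1.     0.002]
 [-1.    -0.004  0.011]]
turn(tool,deg) [0.1  0.62 0.21]
shift now-axes mm [ 11.8  -2.5 229.8] after-turn axes mm [  9.3  -2.1 229.9]
```

```bash
python3 -m handwheel '[[0,[0,0,0.035],[0,0.6,0]],[0,[0,0,0.035],[0,0,0]],[0,[0,0,0.035],[0,0,0]],[0,[0,0,0.035],[0,0,0]],[0,[0,0,0.035],[0,0,0]],[0,[0,0,0.035],[0,0,0]],[0,[0,0,0.02],[0,0,0]],[0,[0,0,0],[0,0,0]]]';python3 -c "
from h import *
togo([.08,0,.21],0)
save('side','s7')
save('wrist','w7')"
```

```text
t: 12.37
tool_pos: [0.6791, -0.037, 0.2765]
tool_rot: [-0.133, 1.58, 0.135]
contact_force: [-0.7, 0.8, -1.0]
opening: -0.0002
t 12.37 pos [ 0.6791 -0.037   0.2765] org [0.0797 0.0015 0.2765] F [-0.7  0.8 -1. ] open -0.0002 q [-0.16  0.17  1.41 -0.    1.57 -1.9 ]
tool axes (cols) in org frame
 [[-0.013 -0.001  1.   ]
 [ 0.002  1.     0.001]
 [-1.     0.002 -0.013]]
turn(tool,deg) [ 0.03 -0.76 -0.14]
shift now-axes mm [66.5 -1.7  1.2] after-turn axes mm [66.5 -1.5  0.3]
```

View pics/s7.png

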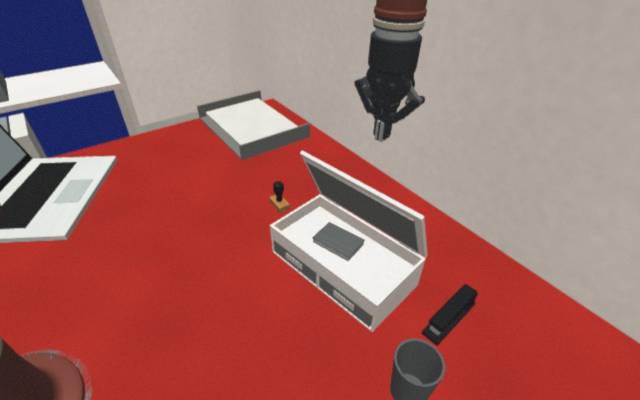

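View pics/w7.png

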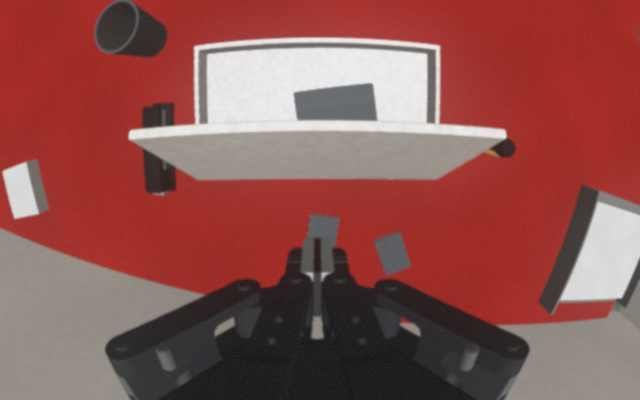

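Drawers flush (side view), the fingers at (381,128) stand behind the lid; in the wrist view its free edge is at row 130. Going down behind it, then to contact.

```bash
python3 -m handwheel '[[0,[0.024,0,0],[0,0,0]],[0,[0.024,0,0],[0,0,0]],[0,[0.022,0,0],[0,0,0]],[0,[0,0,-0.01],[0,0,0]],[0,[0,0,-0.01],[0,0,0]],[0,[0,0,-0.007],[0,0,0]],[0,[0,0,-0.004],[0,0,0]],[0,[0,0,-0.004],[0,0,0]]]';python3 -c "
from h import *
st()
save('side','s8')
save('wrist','w8')
a=np.hstack([cv2.imread('pics/s8.png')[100:300,260:480],cv2.imread('pics/w8.png')[100:300,210:430]]);cv2.imwrite('pics/c8.png',cv2.resize(a,None,fx=1.8,fy=1.8))"
```

```text
t: 13.13
tool_pos: [0.6419, -0.0439, 0.2128]
tool_rot: [-0.133, 1.574, 0.131]
contact_force: [0.8, 0.1, -0.3]
opening: -0.0
t 13.13 pos [ 0.6419 -0.0439  0.2128] org [0.0419 0.0009 0.2128] F [ 0.8  0.1 -0.3] open -0.0 q [-0.18  0.11  1.58 -0.    1.46 -1.92]
tool axes (cols) in org frame
 [[-0.008  0.001  1.   ]
 [-0.001  1.    -0.001]
 [-1.    -0.001 -0.008]]
```

View pics/c8.png

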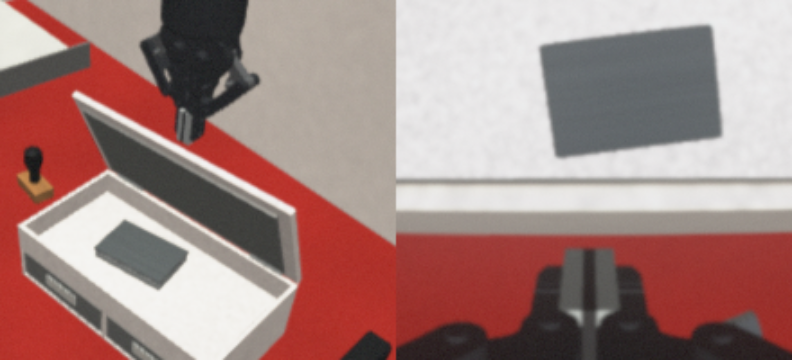

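```bash
python3 -m handwheel '[[0,[0.008,0,0],[0,0,0]],[0,[0.001,0,-0.003],[0,0,0]],[0,[0,0,-0.003],[0,0,0]]]'|sed -n '2p;4p';python3 -m handwheel '[[0,[0,0,-0.003],[0,0,0]],[0,[0,0,-0.003],[0,0,0]]]'|sed -n '2p;4p';python3 -m handwheel '[[0,[0,0,-0.003],[0,0,0]],[0,[0,0,-0.003],[0,0,0]]]'|sed -n '2p;4p';python3 -c "
from h import *
st()
save('side','s9')
save('wrist','w9')
a=np.hstack([cv2.imread('pics/s9.png')[100:300,260:480],cv2.imread('pics/w9.png')[100:300,210:430]]);cv2.imwrite('pics/c9.png',cv2.resize(a,None,fx=1.8,fy=1.8))"
```

```text
tool_pos: [0.6359, -0.0444, 0.2009]
contact_force: [1.1, 0.5, -0.2]
tool_pos: [0.6304, -0.0455, 0.2022]
contact_force: [2.9, -0.3, -0.8]
tool_pos: [0.6243, -0.0466, 0.2026]
contact_force: [2.3, 0.7, 0.0]
t 13.82 pos [ 0.6243 -0.0466  0.2026] org [0.024  0.0012 0.2026] F [2.3 0.7 0. ] open -0.0001 q [-0.19  0.08  1.63 -0.    1.44 -1.93]
tool axes (cols) in org frame
 [[-0.01  0.    1.  ]
 [-0.    1.   -0.  ]
 [-1.   -0.   -0.01]]
```

View pics/c9.png

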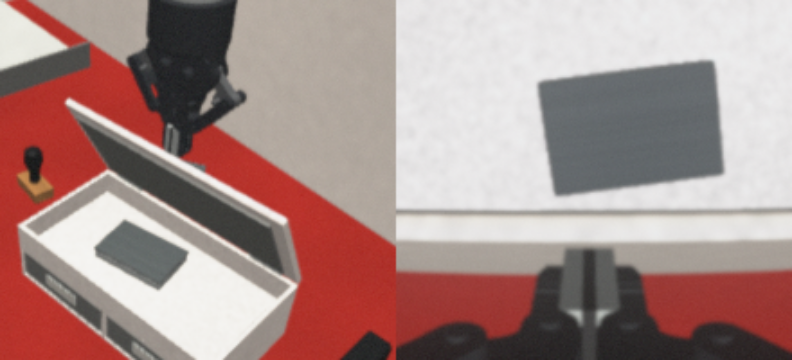

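Lid is moving under ~2.5 N, contact near its free edge, fingers on the outer side only. Following the arc.

```bash
python3 -m handwheel '[[0,[0.0018,0,-0.0036],[0,0,0]],[0,[0.0019,0,-0.0035],[0,0,0]],[0,[0.002,0,-0.0035],[0,0,0]],[0,[0.0021,0,-0.0034],[0,0,0]],[0,[0.0022,0,-0.0033],[0,0,0]],[0,[0.0023,0,-0.0033],[0,0,0]],[0,[0.0024,0,-0.0032],[0,0,0]],[0,[0.0025,0,-0.0031],[0,0,0]],[0,[0.0026,0,-0.0031],[0,0,0]],[0,[0.0027,0,-0.003],[0,0,0]]]';python3 -c "
from h import *
o,_=st(); p=toorg(o['tool_pos'])-[.075+.011,0,.08]; print(np.hypot(p[0],p[2]),np.degrees(np.arctan2(p[2],-p[0])))
save('side','s10')"
```

```text
t: 14.75
tool_pos: [0.5912, -0.0523, 0.1798]
tool_rot: [-0.133, 1.577, 0.132]
contact_force: [0.2, -0.1, 1.4]
opening: 0.0001
t 14.75 pos [ 0.5912 -0.0523  0.1798] org [-0.0096  0.0012  0.1798] F [ 0.2 -0.1  1.4] open 0.0001 q [-0.21  0.02  1.73 -0.    1.4  -1.95]
tool axes (cols) in org frame
 [[-0.011  0.001  1.   ]
 [-0.     1.    -0.001]
 [-1.    -0.    -0.011]]
0.13820771602300022 46.25619296011207
```

View pics/s10.png

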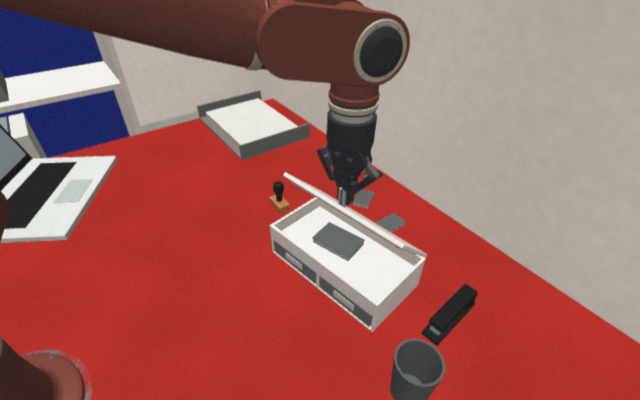

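```bash
python3 -m handwheel '[[0,[0.0028,0,-0.0028],[0,0,0]],[0,[0.0029,0,-0.0027],[0,0,0]],[0,[0.0029,0,-0.0026],[0,0,0]],[0,[0.003,0,-0.0025],[0,0,0]],[0,[0.0031,0,-0.0024],[0,0,0]],[0,[0.0032,0,-0.0024],[0,0,0]],[0,[0.0032,0,-0.0023],[0,0,0]],[0,[0.0033,0,-0.0022],[0,0,0]],[0,[0.0034,0,-0.0021],[0,0,0]],[0,[0.0034,0,-0.002],[0,0,0]]]';python3 -c "
from h import *
o,_=st(); p=toorg(o['tool_pos'])-[.075+.011,0,.08]; print(np.hypot(p[0],p[2]),np.degrees(np.arctan2(p[2],-p[0])))"
```

```text
t: 15.63
tool_pos: [0.5673, -0.0563, 0.1488]
tool_rot: [-0.133, 1.577, 0.132]
contact_force: [-0.8, -0.5, 1.4]
opening: -0.0001
t 15.63 pos [ 0.5673 -0.0563  0.1488] org [-0.0338  0.0013  0.1488] F [-0.8 -0.5  1.4] open -0.0001 q [-0.23 -0.01  1.81 -0.    1.34 -1.97]
tool axes (cols) in org frame
 [[-0.011  0.001  1.   ]
 [ 0.     1.    -0.001]
 [-1.     0.    -0.011]]
0.1381262080831091 29.857740220746372
```

```bash
python3 -m handwheel '[[0,[0.0035,0,-0.0019],[0,0,0]],[0,[0.0035,0,-0.0018],[0,0,0]],[0,[0.0036,0,-0.0017],[0,0,0]],[0,[0.0036,0,-0.0016],[0,0,0]],[0,[0.0037,0,-0.0015],[0,0,0]],[0,[0.0037,0,-0.0014],[0,0,0]],[0,[0.0038,0,-0.0013],[0,0,0]],[0,[0.0038,0,-0.0012],[0,0,0]],[0,[0.0038,0,-0.0011],[0,0,0]],[0,[0.0038,0,-0.001],[0,0,0]]]';python3 -c "
from h import *
o,_=st(); p=toorg(o['tool_pos'])-[.075+.011,0,.08]; print(np.hypot(p[0],p[2]),np.degrees(np.arctan2(p[2],-p[0])))
save('side','s11')"
```

```text
t: 16.47
tool_pos: [0.5528, -0.0588, 0.1121]
tool_rot: [-0.133, 1.577, 0.132]
contact_force: [-0.2, -0.6, 0.5]
opening: -0.0001
t 16.47 pos [ 0.5528 -0.0588  0.1121] org [-0.0485  0.0013  0.1121] F [-0.2 -0.6  0.5] open -0.0001 q [-0.24 -0.    1.87 -0.    1.28 -1.98]
tool axes (cols) in org frame
 [[-0.011  0.     1.   ]
 [ 0.     1.    -0.   ]
 [-1.     0.    -0.011]]
0.138265405941433 13.415538114737345
```

View pics/s11.png

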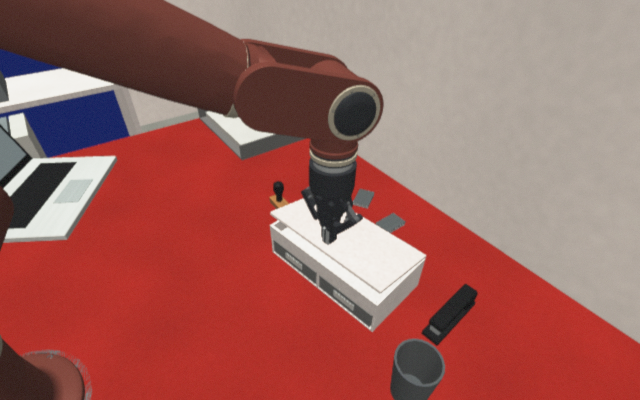

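Nearly flat (gap at the left front (272,215)); slowing down.

```bash
python3 -m handwheel '[[0,[0.0035,0,-0.0008],[0,0,0]],[0,[0.0035,0,-0.0006],[0,0,0]],[0,[0.003,0,-0.0005],[0,0,0]],[0,[0.003,0,-0.0004],[0,0,0]],[0,[0.0025,0,-0.0002],[0,0,0]],[0,[0.002,0,-0.0002],[0,0,0]]]'|sed -n '2p;4p';python3 -m handwheel '[[0,[0.0015,0,0],[0,0,0]],[0,[0.0015,0,0],[0,0,0]]]'|sed -n '2p;4p';python3 -m handwheel '[[0,[0.001,0,0],[0,0,0]]]'|sed -n '2p;4p';python3 -m handwheel '[[0,[0.001,0,0],[0,0,0]]]'|sed -n '2p;4p'
```

```text
tool_pos: [0.5499, -0.0593, 0.0946]
contact_force: [-0.8, 0.2, 0.3]
tool_pos: [0.5499, -0.0592, 0.0919]
contact_force: [-0.3, 0.9, 0.7]
tool_pos: [0.5499, -0.0592, 0.0909]
contact_force: [0.1, 0.5, 1.1]
tool_pos: [0.55, -0.0593, 0.09]
contact_force: [0.2, 0.2, 0.5]
```

```bash
python3 -m handwheel '[[0,[0.001,0,0],[0,0,0]]]'|sed -n '2p;4p';python3 -m handwheel '[[0,[0.001,0,0],[0,0,0]]]'|sed -n '2p;4p';python3 -m handwheel '[[0,[0.001,0,0],[0,0,0]]]'|sed -n '2p;4p';python3 -m handwheel '[[0,[0.0007,0,0],[0,0,0]]]'|sed -n '2p;4p'
```

```text
tool_pos: [0.55, -0.0593, 0.089]
contact_force: [-0.8, 0.5, 0.9]
tool_pos: [0.5501, -0.0593, 0.0885]
contact_force: [-4.2, 0.4, 7.9]
tool_pos: [0.5501, -0.0593, 0.0884]
contact_force: [-6.6, 0.5, 13.0]
tool_pos: [0.5501, -0.0593, 0.0884]
contact_force: [-7.9, 2.1, 15.4]
```

Force rises at z = 0.0884 (expected 0.088), so the lid is down. Lifting off and checking.

```bash
python3 -m handwheel '[[0,[-0.003,0,0],[0,0,0]],[0,[-0.01,0,0],[0,0,0]],[0,[-0.03,0,0],[0,0,0]],[0,[-0.035,0,0],[0,0,0]],[0,[-0.035,0,0],[0,0,0]],[0,[-0.035,0,0],[0,0,0]],[0,[-0.02,0.03,0.02],[0,0,0]],[0,[-0.02,0.03,0.02],[0,0,0]],[0,[0,0.03,0.02],[0,0,0]],[0,[0,0,0],[0,0,0]]]';python3 -c "
from h import *
save('side','s12');save('top','t12');save('wrist','w12')
a=np.hstack([cv2.imread('pics/s12.png')[160:350,230:440],cv2.imread('pics/t12.png')[120:310,260:470]]);cv2.imwrite('pics/c12.png',cv2.resize(a,None,fx=1.9,fy=1.9))
for t,z in(('pen_cup',0),('stapler',0),('stamp',0)):
    d=ctrl.tip_of(t,'side')[:1]
    if d: print(t,onplane('side',d[0]['centre'][::-1],z).round(3))
for t in('drawer_left_face','drawer_right_face','lid_edge'):
    P=dict(drawer_left_face=[-.075,dc,.024],drawer_right_face=[-.075,-dc,.024],lid_edge=[-.075,0,.088])[t]
    for d in ctrl.tip_of(t,'side')[:1]: print(t,np.round(d['centre'][::-1]),'expected',proj('side',W(P)).round(0))
"
```

```text
t: 18.52
tool_pos: [0.5982, 0.0445, 0.2765]
tool_rot: [-0.136, 1.571, 0.137]
contact_force: [0.1, -0.1, -0.8]
opening: 0.0001
pen_cup [ 0.528 -0.312  0.   ]
stapler [ 0.683 -0.264  0.   ]
stamp [0.604 0.209 0.   ]
drawer_left_face [293. 260.] expected [[293. 261.]]
lid_edge [315. 256.] expected [[317. 257.]]
```

View pics/c12.png

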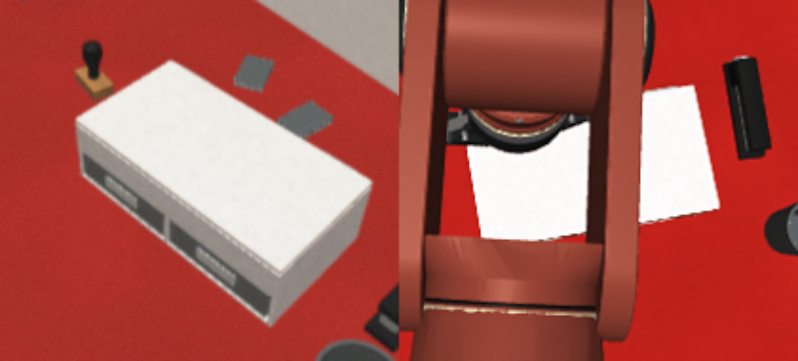

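View pics/w12.png

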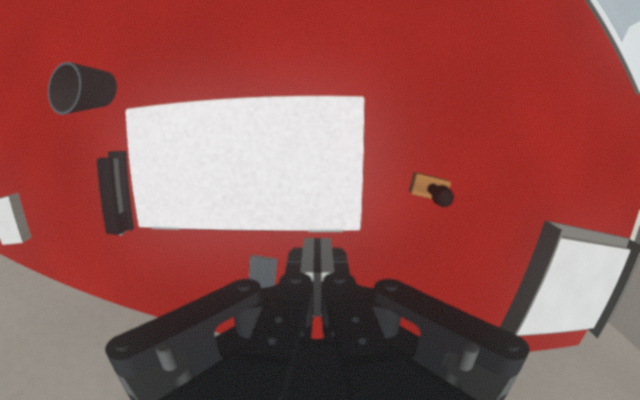

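The lid lies flat and both drawers are flush. The stapler, stamp and cup haven't moved, and the robot touches nothing.

```bash
python3 -c "
from h import *
print(ctrl.finish_job())"
```

```text
the job is handed in; nothing more can be done
None
```

The organiser is closed and handed in at about 19 s: both drawers are home and the lid is flat. I pushed the left drawer in first, then the right, then folded the lid down. Each was pushed slowly with the shut fingertips, from the outside only.

**Drawers:** both reached a hard stop with the fingertips at the same depth. The force there was about 28 N on the left and at least 14 N on the right. In the last side picture both look flush. The detector put the left drawer face within 1 px of its closed position, but it did not report the right one, so that rests on the stop and the picture.

**Lid:** contact force built up with the fingertips at z = 0.0884 m (expected 0.088 m). It looks flat, and the detector put its edge within about 2 px of where it should be.

**Other things:** the stapler, stamp and pen cup were found within measurement error (up to about 10 mm) of where they started. The ink tin was not touched and was still in place when last seen, before the lid closed over it. The arm ended clear of everything.

**One slip:** in an early move I typed a shift in mm instead of m. It was clipped to about 35 mm in free air and touched nothing.

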